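Set the tube mixer's click timer and start it

TASK

Set the timer of the tube roller mixer: turn the big bar-grip dial anticlockwise right back to its stop, then clockwise exactly four clicks from the stop, and let go of it. Then push the big round start button fully down and let it come up again. Leave the small round dial, the tubes, the pot and the other things on the bench where they are.

Things in the scene. Friction and masses are not known exactly. Their poses are not given: they have to be found in the camera images.
- mixer: White tube roller mixer, case 320 (x) by 400 (y) by 80 mm high, fixed to the bench. Origin: centre of its underside. Flat control deck (top at 80 mm) along its own -x side, facing the robot: big dial at own x -85, y +120, start button at x -85, y -120, small dial at x -125, y 0. Black rollers along own y on its +x half; with the tubes on them they reach 125 mm high.
- dial_grip (a point): On the big dial's vertical axis, 34 mm above the deck, the height to grip. Dial: bare metal disc 72 mm across, top 11 mm above the deck, with an upright black bar grip 66 mm long, 16 mm thick, from 11 to 51 mm above the deck, centred on the axis. Axes: the mixer's when joint dial is 0, then turn with the dial; the bar lies 135 degrees anticlockwise from own x.
- dial_pointer (a point): The pointer end of the bar's top edge (33 mm from the axis, 51 mm above the deck); a white line runs on the bar's top from the axis to this end and down the end face. Black tick marks on the deck around the dial, 20 degrees apart: one per click; the pointer is at the long tick when the dial is at its stop.
- dial (a joint): Big dial's angle, rad, growing clockwise from above. 0: first click position, pointer 135 degrees anticlockwise from the mixer's own +x (towards its -x, +y corner); hard stop at -0.03. Clicks every 20 degrees (0.349 rad), ten in all; a spring ball pulls the released dial into the nearest; a click takes about 0.2 N m, so grip the bar firmly (30 N). Starts 1 to 3 clicks up; four = 1.396.
- start_top (a point): Centre of the top of the start button, a black disc 60 mm across standing on a round grey housing on the deck, spring-loaded, pressed straight down.
- start (a joint): Travel of the start button in m: 0 up, 0.008 fully down, which takes about 6 N (about 3 N half way); it springs back when released.
- speed_mark (a point): Mark on the top rim, 14 mm off the axis, of the small round speed dial (30 mm across, 21 mm high). To be left as it is.
- pot_mid (a point): Centre of a lidded specimen pot, 48 mm across, 60 mm high, standing on the deck between dial and button, at about own x -40 mm of the mixer. To be left alone.
- tube_a: Capped blood tube 100 mm long, 16 mm across, lying on the rollers. Origin: its centre. To be left alone.
- tube_b: As tube_a.
- tube_c: As tube_a.
- marker: Marker pen, about 135 mm long, 16 mm thick, lying on the bench before the mixer. Origin: about its middle. To be left alone.
- rack: White tube rack 70 by 200 mm, 106 mm high with its tubes, to the left of the mixer. Origin: centre of its underside. To be left alone.
- reagent: Reagent bottle 72 mm across, 150 mm high, to the right. Origin: centre of its underside. To be left alone.
- strips: Plain white carton 90 by 140 by 70 mm high, to the right. Origin: centre of its underside. To be left alone.
- scanner: Hand-held scanner about 185 mm long, 35 mm high, lying to the left. Origin: about its middle. To be left alone.

How it is judged:
On the way, in this order (a step that is already met when the one before it is completed fails the run):
1. the big dial is back at its stop (value of joint dial below 0.12 rad), for 0.2 s.
2. the big dial stands four clicks from the stop and the fingers have let go of it (value of joint dial between 1.27628 and 1.51628 rad and contact force between dial and the fingers below 0.1 N), for 0.2 s.
3. the start button is pushed down with the dial still at four clicks (value of joint dial between 1.27628 and 1.51628 rad and value of joint start above 0.006 m), for 0.05 s.
At the end, for the whole second after the job is handed in: The big dial rests four clicks from its stop (1.396 rad within 0.12) and the start button, pushed after that by more than 6 of its 8 mm, is up again (within 2 mm) (value of joint dial between 1.27628 and 1.51628 rad and velocity of joint dial between -0.05 and 0.05 rad/s and value of joint start below 0.002 m); the robot touches nothing.
It fails at once if the small speed dial is turned (its mark moves more than 6 mm) (distance of speed_mark from where it was at the start of the episode above 0.006 m).
It fails at once if the pot, a tube or another thing on the bench is shifted by more than 20 mm (distance of any of pot_mid, tube_a, tube_b, tube_c, marker, rack, reagent, strips, scanner from where it was at the start of the episode above 0.02 m).
It also fails if it takes over 48 s, if anything falls off the work surface, if the arm or the gripper's body presses on something with over 40 N, if the wrist force passes 120 N, or if a joint passes its speed limit or range.

ROBOT

A 6-joint arm with a two-finger parallel gripper is mounted at the origin on the work surface. World frame = base frame: x ahead of the robot, y to its left, z up, the work surface at z = 0. Lengths are in m, angles in rad, forces in N, time in s.
With the tool pointing down it reaches from about 0.35 to 0.775 m from the base axis. Payload 5.5 kg.
Tool frame: the origin (TCP) lies midway between the tips of the shut fingers; the grasp point (between the pads) lies grasp_offset behind it (grasp_offset is the distance from the TCP to the grasp point, in m); z points along the fingers, y is the line along which they close (so a half turn about z gives the same grasp; the last joint's range is limited). The gripper opens to 85 mm and grips with 20 to 120 N. Pads are 22 mm wide; open, the fingers measure 114 mm over their backs; the gripper's body (76 mm by 85 mm) begins 54 mm behind the grasp point. The pads swing forward as they close: fully open they stand 13 mm farther back than shut.
Start: joints at [1.189, 0.313, 0.046, 1.304, 0, 1.431], TCP at [0.138, 0.558, 0.231] pointing down, gripper open.
Joint ranges: [-2.76, 2.76], [-0.86, 1.69], [-1.03, 1.26], [-2.2, 2.34], [-1.47, 1.5], [-3.14, 3.14]. Speed limits (rad/s): [2.57, 2.57, 3.14, 3.14, 3.14, 3.14].

INTERFACE

Orientations are given as a unit quaternion [w, x, y, z].
In Python, from workcell import * gives the robot as it stands.
- The arm moves only by the tool step_arm, never from a script. Its argument "deltas" is a list of rows, each a list of 7 numbers: the shift along the world's x, y, z in mm, then the turn, a rotation vector about the world's x, y, z in degrees, then the gripper's target within -1 to 1 (fully open at 1, half-way at 0, shut at -1). A call has 1 to 5 rows; each row shifts and turns the commanded pose from where the row before left it; what a row does not reach is not made up. A row lasts 1/10 s, in which the tool goes at most 50 mm and 8.59 degrees, less where a joint would pass 70% of its speed; a pose out of reach is approached as far as the arm can. A call is refused whole if a number of a shift passes 50 or a number of a turn 8.59, either way. A call with a gripper value outside its range is refused whole. The fingers move at their own pace and stop on an object; "newtons" is the grip in N (left out, the last holds). Time passes only in rows, so rows that do not move let the fingers close. It gives the time, the measured TCP pose, the force, the opening and the grip force at its end, in the units of the state.
- get_state(): the state, without advancing time (a new reading comes with each control period).
- read_camera(name): name is "scene" or "side" or "wrist"; returns a dict with "image" (420x560x3 uint8, red, green, blue), "z_map" (420x560 float32, m along the optical axis (not along the pixel's ray), 0 where there is no reading), "K" (3x3 intrinsics, pixels), "world_from_camera" (4x4, takes a point from camera to world coordinates). Camera axes: x right, y down, z forward; pixel columns grow to the right and rows downward; lengths in m; the calibration is good to about 2 mm. The wrist camera is an equidistant fisheye: a pixel r from the principal point sees the ray r / f radians off the axis. A picture is of the moment at which its call begins.
- hand_in(): hands the job in; it is judged then, once.
The state is a dict: "clock": time; "joint_pos": joint angles; "qvel": joint speeds; "tau": joint torques, N m; "tcp_pos": TCP position; "orientation": TCP orientation; "wrist_force": force on the tool from outside, world axes, zero at the start; "ft_torque": the same for the moment, N m; "finger_gap": finger opening in m; "grip_force": force on a finger pad.
Only numpy, scipy, OpenCV 4.12 (cv2) and the standard library are available. Lean on these libraries where they do the work, as an engineer would, in place of code of your own. Each camera call takes 0.05 s, during which the arm holds its last target. There are 200 camera calls.

## Working session

There is one attempt and no reset: what is moved stays moved. The work goes in short steps, Python scripts to look and compute and a tool call to move; the robot and the scene stay as the last step left them, time stands still between calls to the robot, and variables do not carry over. Pictures are saved under pics/ and viewed, at most 10 in all, crops included, and the job is handed in when it is done.

Besides the shell and the picture viewer there is one more tool, called after "Request:" as a command line: name --pt "numbers of a row" for each row, then --argument value for the rest. step_arm: Moves the arm, as the interface text tells. Its arguments: {"type":"object","properties":{"deltas":{"type":"array","items":{"type":"array","items":{"type":"number"}}},"newtons":{"type":"number"}},"required":["deltas"]}

```bash
mkdir -p pics
python3 - <<'E'
from workcell import *
import cv2,numpy as np,pickle
s=get_state();print({k:np.round(v,3) if not isinstance(v,str) else v for k,v in s.items()})
for n in("scene","side"):
    c=read_camera(n);pickle.dump(c,open(n+".pkl","wb"));cv2.imwrite(f"pics/{n}0.png",c["image"][:,:,::-1])
    print(n,c["world_from_camera"].round(3).tolist())
E
```

```text
{'clock': np.float64(0.0), 'joint_pos': array([ 1.189,  0.314,  0.045,  1.304, -0.   ,  1.431]), 'qvel': array([ 0.001,  0.002, -0.   ,  0.002, -0.001, -0.   ]), 'tau': array([-0.0000e+00, -4.8063e+01,  2.9853e+01,  2.0000e-02, -0.0000e+00,
        0.0000e+00]), 'tcp_pos': array([0.138, 0.558, 0.23 ]), 'orientation': array([-0.   ,  0.121,  0.993, -0.001]), 'wrist_force': array([-0.578,  0.704, -0.175]), 'ft_torque': array([-0.008, -0.045,  0.027]), 'grip_force': np.float64(0.0), 'finger_gap': np.float64(0.085)}
scene [[-0.701, 0.605, -0.378, 1.037], [0.713, 0.604, -0.357, 0.413], [0.012, -0.519, -0.854, 1.176], [0.0, 0.0, 0.0, 1.0]]
side [[0.997, -0.038, 0.068, 0.475], [-0.078, -0.506, 0.859, -1.212], [0.002, -0.862, -0.507, 0.794], [0.0, 0.0, 0.0, 1.0]]
```

View pics/scene0.png

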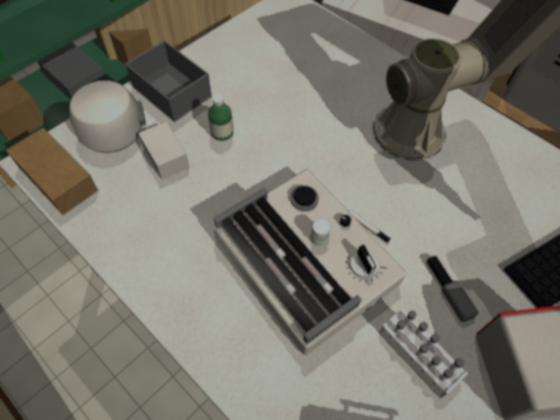

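View pics/side0.png

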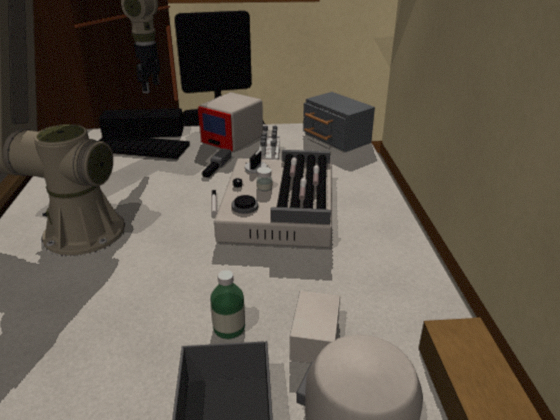

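The scene view shows the dial at about (364,262), the button at (304,195), the small dial at (345,220) and the pot at (320,232). The side view shows the same things, only farther off.

```bash
cat > h.py <<'E'
import cv2,numpy as np,pickle
def pts(c):
    z=c["z_map"];K=c["K"];T=c["world_from_camera"]
    v,u=np.indices(z.shape)
    p=np.stack([(u-K[0,2])/K[0,0]*z,(v-K[1,2])/K[1,1]*z,z],-1)
    return p@T[:3,:3].T+T[:3,3]
def ray(c,uv,h):
    K=c["K"];T=c["world_from_camera"]
    d=T[:3,:3]@np.array([(uv[0]-K[0,2])/K[0,0],(uv[1]-K[1,2])/K[1,1],1]);o=T[:3,3]
    return o+d*(h-o[2])/d[2]
E
python3 - <<'E'
from h import *
c=pickle.load(open("scene.pkl","rb"));P=pts(c);im=c["image"]
print(c["K"])
g=im.max(-1).astype(np.uint8)
for nm,(u0,u1,v0,v1) in dict(button=(286,322,180,212),small=(336,353,211,229),dial=(350,382,240,282)).items():
    for t in (45,70):
        m=np.zeros_like(g);m[v0:v1,u0:u1]=(g[v0:v1,u0:u1]<t)
        n,l,st,ce=cv2.connectedComponentsWithStats(m)
        i=1+st[1:,4].argmax();q=P[l==i]
        print(nm,t,st[i],ce[i].round(1),np.median(q,0).round(4),[ray(c,ce[i],h)[:2].round(4).tolist() for h in(.08,.1,.131)])
# deck
z=P[...,2]
m=((abs(z-.08)<.006)&(P[...,0]>.2)&(P[...,0]<.8)&(abs(P[...,1])<.5)).astype(np.uint8)
n,l,st,ce=cv2.connectedComponentsWithStats(m);i=1+st[1:,4].argmax();q=P[l==i]
print("deck",st[i],np.median(q,0),cv2.minAreaRect((q[:,:2]*1000).astype(np.float32)))
big=cv2.resize(im[165:315,220:420],None,fx=4,fy=4,interpolation=cv2.INTER_CUBIC)
cv2.imwrite("pics/crop1.png",np.clip(big[:,:,::-1].astype(float)*1.4,0,255))
E
```

```text
[[488.20270113   0.         276.58724571]
 [  0.         488.20270113 214.88566715]
 [  0.           0.           1.        ]]
button 45 [293 187  22  19 331] [304.  195.9] [ 0.4699 -0.0237  0.1047] [[0.4572, -0.0341], [0.4678, -0.0259], [0.4842, -0.0132]]
button 70 [292 186  24  21 399] [303.8 196.2] [ 0.4702 -0.0237  0.1044] [[0.4582, -0.0339], [0.4688, -0.0258], [0.4852, -0.0131]]
small 45 [340 216  10  10  64] [345.1 221.2] [0.4514 0.1014 0.1004] [[0.4393, 0.0959], [0.4502, 0.1017], [0.4671, 0.1107]]
small 70 [340 216  11  11  87] [344.9 221. ] [0.4508 0.1007 0.1003] [[0.4392, 0.095], [0.4501, 0.1008], [0.467, 0.1098]]
dial 45 [358 246  13  27 172] [363.8 258.1] [0.5075 0.204  0.1223] [[0.4882, 0.1987], [0.4983, 0.2026], [0.5138, 0.2087]]
dial 70 [357 246  15  28 217] [363.8 258.5] [0.5074 0.2051 0.1207] [[0.4891, 0.1993], [0.4991, 0.2032], [0.5146, 0.2092]]
deck [ 213  169  193  179 7766] [0.51891912 0.11736708 0.0805573 ] ((568.1165771484375, 78.004638671875), (399.0724182128906, 320.51580810546875), 81.07319641113281)[ WARN:0@0.071] global loadsave.cpp:1063 imwrite_ Unsupported depth image for selected encoder is fallbacked to CV_8U.
```

View pics/crop1.png

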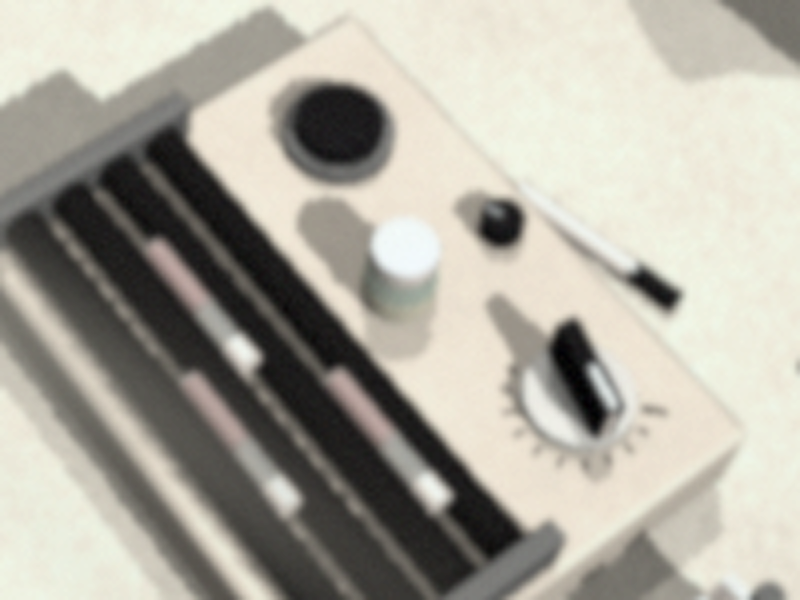

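Request:
step_arm --pt "33 -31 5 0 0 -8 1" --pt "33 -31 5 0 0 -8 1" --pt "33 -31 5 0 0 -8 1" --pt "33 -31 5 0 0 -8 1" --pt "33 -31 5 0 0 -8 1" --newtons 30

```text
clock: 0.6
tcp_pos: [0.3035, 0.4018, 0.2562]
orientation: [-0.0, 0.455, 0.89, -0.0]
wrist_force: [0.5, 0.5, -0.8]
finger_gap: 0.0855
grip_force: 0.0
```

Request:
step_arm --pt "33 -31 5 0 0 -8 1" --pt "33 -31 5 0 0 -8 1" --pt "33 -31 0 0 0 -8 1" --pt "33 -31 0 0 0 -8 1" --pt "33 -31 0 0 0 -8 1"

```text
clock: 1.1
tcp_pos: [0.4686, 0.2467, 0.2661]
orientation: [-0.0, 0.732, 0.681, -0.0]
wrist_force: [0.4, 1.2, -0.4]
finger_gap: 0.0856
grip_force: 0.0
```

Request:
step_arm --pt "33 -31 0 0 0 0 1" --pt "0 0 0 0 0 0 1" --pt "0 0 0 0 0 0 1"

```text
clock: 1.4
tcp_pos: [0.5009, 0.2164, 0.2655]
orientation: [-0.001, 0.731, 0.682, -0.001]
wrist_force: [-0.6, 0.4, -0.8]
finger_gap: 0.0854
grip_force: 0.0
```

Run:
```python
import workcell
from workcell import *
from h import *
print([n for n in dir(workcell) if n[0]!='_'], globals().get('grasp_offset'))
c=read_camera("wrist");pickle.dump(c,open("w1.pkl","wb"));cv2.imwrite("pics/w1.png",c["image"][:,:,::-1])
print(c["K"],c["world_from_camera"].round(3).tolist());s=get_state();print(s["tcp_pos"],s["orientation"],s["joint_pos"])
```

```text
['MotionError', 'get_state', 'grasp_offset', 'hand_in', 'read_camera'] 0.0187
[[325.1922621    0.         279.6744822 ]
 [  0.         325.1922621  211.16552026]
 [  0.           0.           1.        ]] [[0.998, -0.066, -0.021, 0.506], [-0.069, -0.963, -0.262, 0.282], [-0.003, 0.263, -0.965, 0.407], [0.0, 0.0, 0.0, 1.0]]
[0.50017757 0.21718866 0.26578197] [-5.15602758e-04  7.30698442e-01  6.82699910e-01 -5.94361904e-04] [2.62220448e-01 2.49112672e-01 4.34132472e-02 1.36663079e+00
 3.51601727e-04 1.90090974e+00]
```

View pics/w1.png

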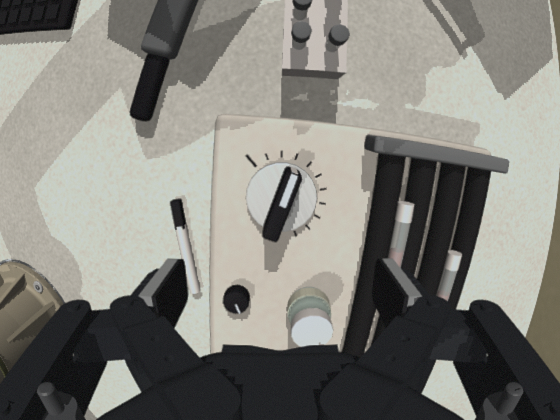

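Wrist view: the disc is centred at about (281,197), with the bar running from (272,238) to the white pointer end at (295,170). The long tick is at (250,160), so the dial looks to be 3 clicks up. I'll measure it precisely next.

```bash
cat >> h.py <<'E'
def wray(c,uv,h):
    uv=np.atleast_2d(uv).astype(float);K=c["K"];T=c["world_from_camera"]
    d=(uv-[K[0,2],K[1,2]])/K[0,0];r=np.linalg.norm(d,axis=1,keepdims=True)+1e-9
    D=np.hstack([d/r*np.sin(r),np.cos(r)])@T[:3,:3].T;o=T[:3,3]
    return o+D*((h-o[2])/D[:,2])[:,None]
def bar(c,box):
    u0,u1,v0,v1=box;g=c["image"].max(-1);m=np.zeros_like(g);m[v0:v1,u0:u1]=g[v0:v1,u0:u1]<70
    n,l,st,ce=cv2.connectedComponentsWithStats(m);i=1+st[1:,4].argmax();return (l==i).astype(np.uint8)
E
python3 - <<'E'
from h import *
c=pickle.load(open("w1.pkl","rb"));im=c["image"].astype(int)
box=(255,310,160,246)
m=bar(c,box);hull=cv2.convexHull(np.argwhere(m)[:,::-1].astype(np.float32))
h=hull[:,0];t=wray(c,h,.131)[:,:2];r=cv2.minAreaRect((t*1000).astype(np.float32));print("bar",r,m.sum())
# disc: bright neutral/white outline
for uv in [(281,197)]: print(wray(c,uv,.091))
big=cv2.resize(c["image"][140:260,220:380],None,fx=5,fy=5,interpolation=cv2.INTER_CUBIC)
hsv=cv2.cvtColor(c["image"],cv2.COLOR_RGB2HSV);
for p in [(262,197),(300,205),(235,220),(330,150),(268,180)]: print(p,im[p[1],p[0]],hsv[p[1],p[0]])
big=big.copy()
cv2.polylines(big,[((h-[220,140])*5).astype(np.int32)],True,(255,0,0))
cv2.imwrite("pics/w1c.png",big[:,:,::-1])
E
```

```text
bar ((501.7802734375, 212.0242919921875), (67.55384826660156, 16.903135299682617), 65.60260772705078) 1057
[[0.50148922 0.21029013 0.091     ]]
(262, 197) [199 200 196] [ 38   5 200]
(300, 205) [196 195 191] [ 24   7 196]
(235, 220) [200 193 180] [ 20  25 200]
(330, 150) [202 196 183] [ 21  24 202]
(268, 180) [199 203 198] [ 54   6 203]
```

View pics/w1c.png

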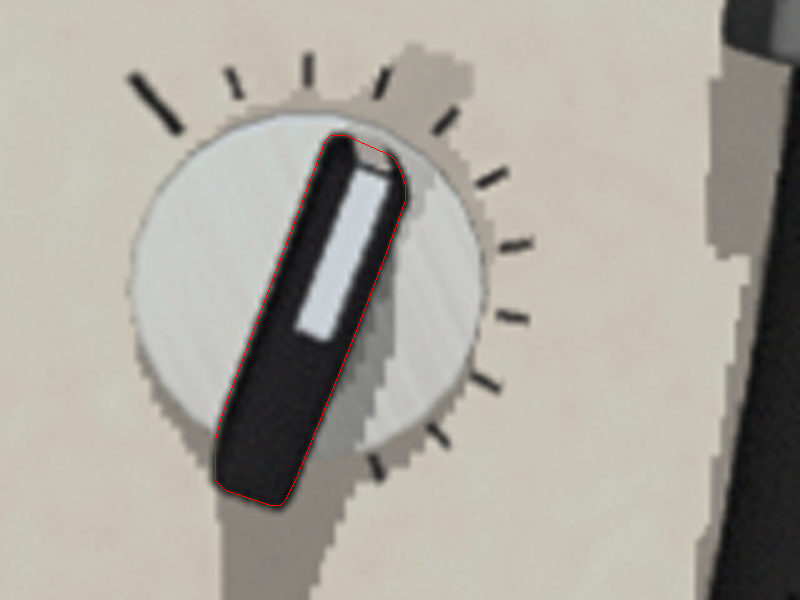

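Pointer is on the 4th tick, so 3 clicks. The bar is at 66° in the world, with its axis at about (0.502, 0.211).

Request:
step_arm --pt "1 -3 -20 0 0 -7 1" --pt "1 -3 -30 0 0 -7 1" --pt "0 0 -40 0 0 -6 1" --pt "0 0 -20 0 0 0 1" --pt "0 0 0 0 0 0 1"

```text
clock: 1.95
tcp_pos: [0.4989, 0.212, 0.1532]
orientation: [-0.001, 0.837, 0.547, -0.003]
wrist_force: [-0.0, 0.7, 0.6]
finger_gap: 0.0853
grip_force: 0.0
```

Run:
```python
from workcell import *
from h import *
c=read_camera("wrist");pickle.dump(c,open("w2.pkl","wb"));cv2.imwrite("pics/w2.png",c["image"][:,:,::-1])
s=get_state();q=s["orientation"];print(s["tcp_pos"],2*np.degrees(np.arctan2(q[2],q[1]))-90)
```

```text
[0.50045994 0.21223877 0.15538662] -23.70365356596612
```

View pics/w2.png

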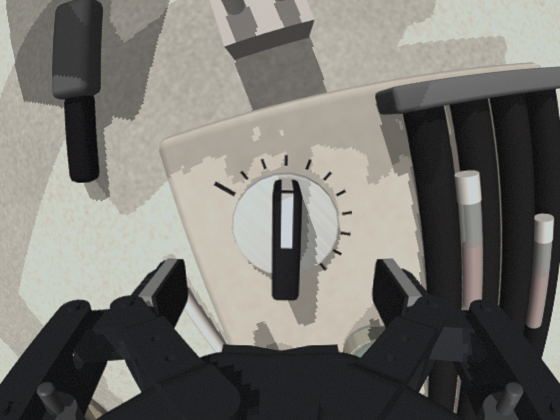

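The bar is vertical in the wrist view, at columns 273–300 (centre about 286), midway between the fingers to within a few px.

Run:
```python
from workcell import *
from h import *
c=read_camera("wrist")
m=bar(c,(262,310,172,305));h=cv2.convexHull(np.argwhere(m)[:,::-1].astype(np.float32))[:,0]
print(m.sum(),cv2.minAreaRect((wray(c,h,.131)[:,:2]*1000).astype(np.float32)))
s=get_state();q=s["orientation"];print(s["tcp_pos"],2*np.degrees(np.arctan2(q[2],q[1]))-90)
```

```text
2400 ((503.6074523925781, 212.7438507080078), (69.61715698242188, 15.207907676696777), 65.74095153808594)
[0.5018718  0.21238847 0.15690264] -23.722744603064
```

Request:
step_arm --pt "1 -1 -20 0 0 0 1" --pt "0 0 -20 0 0 0 1" --pt "0 0 -18 0 0 0 1" --pt "0 0 0 0 0 0 1" --pt "0 0 0 0 0 0 1"

```text
clock: 2.55
tcp_pos: [0.5045, 0.2109, 0.1]
orientation: [0.0, 0.838, 0.546, 0.001]
wrist_force: [-0.7, 1.2, -0.1]
finger_gap: 0.0854
grip_force: 0.0
```

Request:
step_arm --pt "0 0 0 0 0 0 -1" --pt "0 0 0 0 0 0 -1" --pt "0 0 0 0 0 0 -1" --pt "0 0 0 0 0 0 -1" --pt "0 0 0 0 0 0 -1" --newtons 35

```text
clock: 3.05
tcp_pos: [0.5021, 0.2111, 0.0988]
orientation: [-0.002, 0.838, 0.546, -0.001]
wrist_force: [0.1, 0.3, 2.7]
finger_gap: 0.0154
grip_force: 35.3
```

Request:
step_arm --pt "0 0 0 0 0 6 -1" --pt "0 0 0 0 0 6 -1" --pt "0 0 0 0 0 6 -1" --pt "0 0 0 0 0 6 -1" --pt "0 0 0 0 0 6 -1"

```text
clock: 3.55
tcp_pos: [0.5016, 0.2112, 0.0987]
orientation: [-0.002, 0.666, 0.746, -0.0]
wrist_force: [-7.1, 2.7, 6.9]
finger_gap: 0.0153
grip_force: 36.3
```

Request:
step_arm --pt "0 0 0 0 0 6 -1" --pt "0 0 0 0 0 6 -1" --pt "0 0 0 0 0 6 -1" --pt "0 0 0 0 0 6 -1" --pt "0 0 0 0 0 6 -1"

```text
clock: 4.05
tcp_pos: [0.501, 0.211, 0.0987]
orientation: [-0.002, 0.45, 0.893, -0.0]
wrist_force: [-8.9, 0.4, 9.7]
finger_gap: 0.0152
grip_force: 36.6
```

Request:
step_arm --pt "0 0 0 0 0 1 -1" --pt "0 0 0 0 0 0 -1" --pt "0 0 0 0 0 0 -1" --pt "0 0 0 0 0 0 -1"

```text
clock: 4.45
tcp_pos: [0.501, 0.2109, 0.0987]
orientation: [-0.002, 0.445, 0.896, -0.0]
wrist_force: [-9.1, 1.5, 7.8]
finger_gap: 0.0155
grip_force: 36.5
```

Run:
```python
from workcell import *
from h import *
c=read_camera("wrist");cv2.imwrite("pics/w3.png",c["image"][:,:,::-1])
s=get_state();q=s["orientation"];print(s["tcp_pos"],2*np.degrees(np.arctan2(q[2],q[1]))-90,s["wrist_force"],s["ft_torque"])
```

```text
[0.50095903 0.21094242 0.09868483] 37.1869725956944 [-9.11160176  2.09372162  8.65036736] [ 0.44098103  1.45459416 -0.1554921 ]
```

View pics/w3.png

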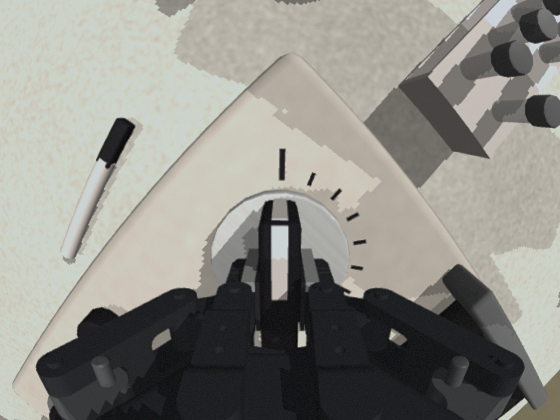

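Pointer is aligned with the long tick at (282,165), so the dial is at its stop. Now clockwise, 81° in all.

Request:
step_arm --pt "0 0 0 0 0 -7 -1" --pt "0 0 0 0 0 -7 -1" --pt "0 0 0 0 0 -7 -1" --pt "0 0 0 0 0 -7 -1" --pt "0 0 0 0 0 -7 -1"

```text
clock: 5.0
tcp_pos: [0.5016, 0.2112, 0.0987]
orientation: [-0.002, 0.695, 0.719, -0.0]
wrist_force: [-6.6, 3.4, 7.1]
finger_gap: 0.0154
grip_force: 36.1
```

Request:
step_arm --pt "0 0 0 0 0 -7 -1" --pt "0 0 0 0 0 -7 -1" --pt "0 0 0 0 0 -7 -1" --pt "0 0 0 0 0 -7 -1" --pt "0 0 0 0 0 -7 -1"

```text
clock: 5.5
tcp_pos: [0.5023, 0.211, 0.0987]
orientation: [-0.001, 0.879, 0.477, -0.001]
wrist_force: [-5.1, 1.5, 5.4]
finger_gap: 0.0158
grip_force: 36.0
```

Request:
step_arm --pt "0 0 0 0 0 -7 -1" --pt "0 0 0 0 0 -4 -1" --pt "0 0 0 0 0 0 -1" --pt "0 0 0 0 0 0 -1"

```text
clock: 5.9
tcp_pos: [0.5025, 0.2108, 0.0987]
orientation: [-0.001, 0.92, 0.392, -0.001]
wrist_force: [-5.0, 1.2, 5.2]
finger_gap: 0.0156
grip_force: 36.0
```

Run:
```python
from workcell import *
from h import *
c=read_camera("wrist");cv2.imwrite("pics/w4.png",c["image"][:,:,::-1])
s=get_state();q=s["orientation"];print(s["tcp_pos"],2*np.degrees(np.arctan2(q[2],q[1]))-90,s["wrist_force"],s["ft_torque"],s["joint_pos"])
```

```text
[0.50247413 0.21080944 0.09868318] -43.806082243946236 [-5.1216968   0.9154646   4.98793014] [ 0.38139377  0.69182075 -0.14462496] [ 2.49106489e-01  3.32982798e-01 -2.62973294e-01  9.76332124e-01
  1.41030060e-03  2.58446213e+00]
```

View pics/w4.png

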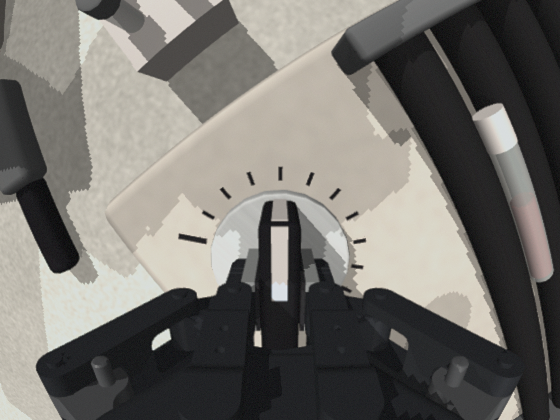

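The pointer is aligned with the fourth tick past the long one, at (280,174). Releasing and lifting.

Request:
step_arm --pt "0 0 0 0 0 0 1" --pt "0 0 0 0 0 0 1" --pt "0 0 0 0 0 0 1" --pt "0 0 0 0 0 0 1" --pt "0 0 0 0 0 0 1"

```text
clock: 6.45
tcp_pos: [0.5038, 0.2102, 0.0982]
orientation: [0.0, 0.92, 0.392, -0.0]
wrist_force: [-0.6, 0.3, -0.2]
finger_gap: 0.085
grip_force: 0.0
```

Request:
step_arm --pt "0 0 15 0 0 0 1" --pt "0 0 30 0 0 0 1" --pt "0 0 40 0 0 0 1" --pt "0 0 40 0 0 0 1" --pt "0 0 0 0 0 0 1"

```text
clock: 6.95
tcp_pos: [0.5068, 0.2111, 0.2293]
orientation: [0.001, 0.92, 0.392, 0.005]
wrist_force: [1.5, 0.2, 0.1]
finger_gap: 0.0856
grip_force: 0.0
```

Run:
```python
from workcell import *
from h import *
c=read_camera("wrist");cv2.imwrite("pics/w5.png",c["image"][:,:,::-1])
s=get_state();q=s["orientation"];print(s["tcp_pos"],2*np.degrees(np.arctan2(q[2],q[1]))-90,s["wrist_force"])
m=bar(c,(255,315,150,290));h=cv2.convexHull(np.argwhere(m)[:,::-1].astype(np.float32))[:,0]
print(m.sum(),cv2.minAreaRect((wray(c,h,.131)[:,:2]*1000).astype(np.float32)))
```

```text
[0.50572355 0.2107824  0.22653507] -43.85497504498796 [-0.02729211 -0.88643497 -0.59967966]
1200 ((504.3704528808594, 211.4687042236328), (67.1683578491211, 14.554559707641602), 45.540863037109375)
```

Request:
step_arm --pt "-8 -47 0 0 0 5 -1" --pt "-8 -47 0 0 0 5 -1" --pt "-8 -47 0 0 0 5 -1" --pt "-8 -47 0 0 0 5 -1" --pt "-7 -47 0 0 0 5 -1"

```text
clock: 7.5
tcp_pos: [0.4633, -0.0261, 0.222]
orientation: [-0.001, 0.812, 0.583, -0.001]
wrist_force: [-0.2, -0.8, -0.9]
finger_gap: 0.0124
grip_force: 0.0
```

Request:
step_arm --pt "0 0 0 0 0 0 -1" --pt "0 0 -30 0 0 0 -1" --pt "0 0 -40 0 0 0 -1" --pt "0 0 -30 0 0 0 -1" --pt "0 0 0 0 0 0 -1"

```text
clock: 8.0
tcp_pos: [0.4605, -0.0234, 0.1186]
orientation: [-0.004, 0.813, 0.582, -0.003]
wrist_force: [0.0, -0.0, -0.4]
finger_gap: -0.0001
grip_force: 0.0
```

Run:
```python
from workcell import *
from h import *
c=read_camera("scene");i=c["image"][150:300,260:420]
cv2.imwrite("pics/s2.png",cv2.resize(i,None,fx=4,fy=4)[:,:,::-1])
s=get_state();print(s["tcp_pos"],s["finger_gap"],s["wrist_force"])
```

```text
[ 0.4622786  -0.02373051  0.12109635] -0.00032495207452292336 [-0.32245357 -1.06055411  0.77816827]
```

View pics/s2.png

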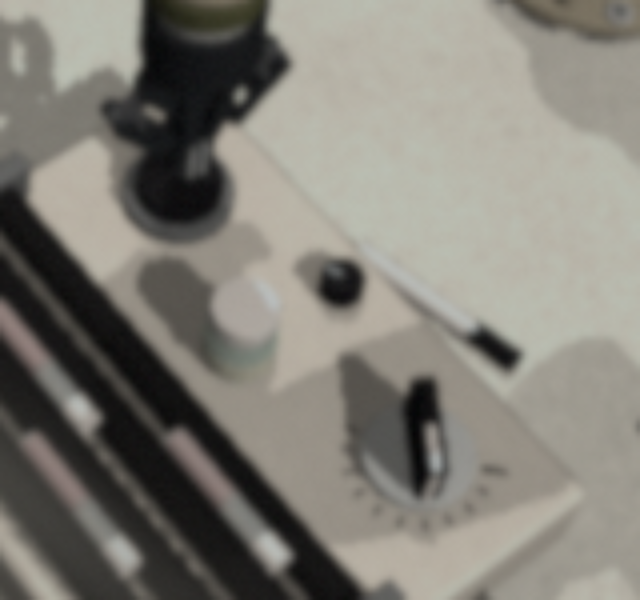

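The fingers are over the button at crop (190,170), and the dial is untouched. I'll shift +5 mm in x and press slowly.

Request:
step_arm --pt "5 0 -6 0 0 0 -1" --pt "0 0 -6 0 0 0 -1" --pt "0 0 -4 0 0 0 -1" --pt "0 0 0 0 0 0 -1" --pt "0 0 0 0 0 0 -1"

```text
clock: 8.55
tcp_pos: [0.4698, -0.0247, 0.1076]
orientation: [0.0, 0.813, 0.582, 0.0]
wrist_force: [-1.0, 0.2, 0.6]
finger_gap: -0.0
grip_force: 0.0
```

Request:
step_arm --pt "0 0 -2 0 0 0 -1" --pt "0 0 -2 0 0 0 -1" --pt "0 0 0 0 0 0 -1"

```text
clock: 8.85
tcp_pos: [0.47, -0.0248, 0.1035]
orientation: [0.0, 0.813, 0.582, 0.0]
wrist_force: [-0.0, 0.2, 2.6]
finger_gap: -0.0001
grip_force: 1.0
```

Request:
step_arm --pt "0 0 -2 0 0 0 -1" --pt "0 0 -2 0 0 0 -1" --pt "0 0 -1 0 0 0 -1" --pt "0 0 0 0 0 0 -1"

```text
clock: 9.25
tcp_pos: [0.47, -0.0248, 0.0985]
orientation: [0.0, 0.813, 0.582, 0.0]
wrist_force: [-0.9, 0.4, 4.3]
finger_gap: -0.0002
grip_force: 2.3
```

Request:
step_arm --pt "0 0 -1 0 0 0 -1" --pt "0 0 -1 0 0 0 -1" --pt "0 0 0 0 0 0 -1"

```text
clock: 9.55
tcp_pos: [0.47, -0.0248, 0.0965]
orientation: [0.0, 0.813, 0.582, 0.0]
wrist_force: [-0.7, -1.1, 5.9]
finger_gap: -0.0001
grip_force: 2.8
```

Request:
step_arm --pt "0 0 -1 0 0 0 -1" --pt "0 0 -1 0 0 0 -1" --pt "0 0 0 0 0 0 -1"

```text
clock: 9.85
tcp_pos: [0.4701, -0.0248, 0.0958]
orientation: [0.001, 0.813, 0.582, 0.0]
wrist_force: [-5.0, -0.2, 15.0]
finger_gap: 0.0003
grip_force: 8.1
```

The force jumped to 15 N, so the button has bottomed out. Lifting off and clearing.

Request:
step_arm --pt "0 0 0 0 0 0 -1" --pt "0 0 5 0 0 0 -1" --pt "0 0 10 0 0 0 -1" --pt "0 0 30 0 0 0 -1" --pt "0 0 50 0 0 0 -1"

```text
clock: 10.35
tcp_pos: [0.4667, -0.024, 0.1873]
orientation: [-0.003, 0.813, 0.582, -0.003]
wrist_force: [1.5, 0.4, 0.4]
finger_gap: -0.0001
grip_force: 0.0
```

Request:
step_arm --pt "0 0 50 0 0 0 -1" --pt "0 0 0 0 0 0 -1" --pt "0 0 0 0 0 0 -1" --pt "0 0 0 0 0 0 -1"

```text
clock: 10.75
tcp_pos: [0.4688, -0.0245, 0.2382]
orientation: [-0.001, 0.813, 0.582, -0.001]
wrist_force: [-0.7, 0.2, -0.5]
finger_gap: -0.0005
grip_force: 0.0
```

Run:
```python
from workcell import *
from h import *
c=read_camera("scene");c0=pickle.load(open("scene.pkl","rb"))
P,P0=pts(c),pts(c0)
d=np.s_[188:205,296:312]; print("button z",np.median(P[d][...,2]),np.median(P0[d][...,2]))
w=read_camera("wrist");T=w["world_from_camera"];print(get_state()["tcp_pos"],get_state()["wrist_force"])
cv2.imwrite("pics/s3.png",cv2.resize(c["image"][150:300,260:420],None,fx=4,fy=4)[:,:,::-1])
```

```text
button z 0.10448228768921031 0.10485329971873403
[ 0.46853815 -0.0244369   0.23763424] [0.3949737  0.86097194 0.00984779]
```

View pics/s3.png

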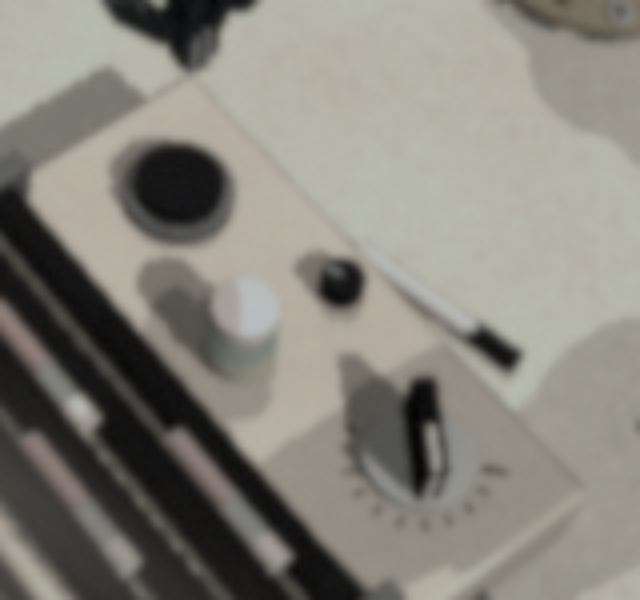

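The button at (178,188) is back up, the dial at (420,440) hasn't moved since I let go, and nothing else has shifted. Handing in.

```bash
python3 -c "
from workcell import *
print(hand_in())"
```

```text
the job is handed in; nothing more can be done
None
```

I turned the big dial back to its stop, then clockwise four clicks, and let go. I then pushed the start button fully down and it came back up; I've handed the job in at about 11 s, but no verdict came back.

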